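Open the dial padlock in its stops and show it

TASK

Put the dial padlock flat into the aluminium stop fixture, shackle through the gap, and push it home against the two front stops. Turn the dial over its clicks until its white line points at the green mark, then pull the shackle out as far as it goes. Finally lift the open lock about 10 cm off the bench, level with the dial up, and finish holding it still there with the shackle still out; leave the other things on the bench alone.

Things in the scene. Friction and masses are not known exactly. Their poses are not given: they have to be found in the camera images.
- lock_center (a point): Centre of the dial padlock's body, 15 mm above its underside. Body 70 x 64 x 30 mm (its x, y, z), brass and dark steel, loose, lying on its back: the shackle comes out of the -x face, the dial is on the top (+z), its axis through this point; a green arrow mark is on the top between dial and shackle. To be lifted it can be pinched across its 64 mm width (y).
- lock: The same padlock, 0.55 to 0.9 kg; origin in the middle of its underside, axes as for lock_center.
- dial_grip (a point): Centre of the dial, half-way up: a round black knurled knob, 46 mm diameter, 16 mm tall, standing from 31 to 47 mm above the lock's underside, with a white pointer line on top. It turns about the lock's z and can be pinched at any angle.
- lock_dial (a joint): Dial angle in rad, -0.8 to 1.75. 0: the white line points at the green mark (to the shackle); positive: the line stands counter-clockwise of it seen from above, so turn clockwise. It clicks and holds every 0.349 rad (0 is a notch); about 0.1 N m carries it over a click. It starts 2 to 4 notches on the positive side. Only in the notch at 0 (give or take 0.1) is the shackle free.
- shackle_bar (a point): Middle of the shackle's cross bar, moving with it; closed, 80 mm from the lock's centre on its -x side. Steel round bar of 9 mm: two legs along the lock's x at y = -18 and +18 mm (45 mm over both) and the cross bar along y. Clear hole between bar and body 40 x 27 mm. The metal lies 10.5 to 19.5 mm above the lock's underside.
- lock_shackle (a joint): How far the shackle is pulled out along the lock's -x, in m: 0 closed, 0.022 at its end stop. When free it moves with about 2.5 N of friction and stays where it is left; it stays captive in the lock. When locked, pulling it only pulls the whole lock.
- seat (a point): Where lock_center is when the lock is home in the stop fixture; the axes are then parallel to the lock's. Two front stops, 18 mm tall, meet the lock's -x face at x = -35 mm, reach to x = -47 mm (beside the legs of the shackle) and leave a 52 mm gap in y for the shackle, crossed by a strap 4 mm high.
- stops: Stop fixture, aluminium, fixed to the bench; origin on the bench, 15 mm under seat, same axes. Behind the front stops two side rails, 10 mm tall and 69 mm apart (2.5 mm play each side of the lock), run back to x = +27 mm and flare out to x = +46 mm, y = 54 mm; open at the back (+x). The lock rests on the bench between them and can be slid in from behind or let down from above.
- tape_measure: Bystander: yellow tape measure, 38 x 99 x 65 mm, origin under its centre; leave alone.
- v_block: Bystander: grey steel V-block, 45 x 50 x 42 mm, origin under its centre; leave alone.
- gauge_block: Bystander: ground steel block with holes, 50 x 75 x 25 mm, origin under its centre; leave alone.

How it is judged:
By the outcome, as a careful person would: the job done as asked, in the order asked, and still so for the second after the job is handed in, while the arm keeps its last pose, push and grip.
It also fails if it takes over 72 s, if anything falls off the work surface, if the arm or the gripper's body presses on something with over 40 N, if the wrist force passes 120 N, or if a joint passes its speed limit or range.

ROBOT

A 6-joint arm with a two-finger parallel gripper is mounted at the origin on a cart in front of the work surface, level with it; the furniture and walls round the work are solid. World frame = base frame: x ahead of the robot, y to its left, z up, the work surface at z = 0. Lengths are in m, angles in rad, forces in N, time in s.
With the tool pointing down it reaches from about 0.25 to 0.725 m from the base axis. Payload 4 kg.
Tool frame: the origin (TCP) lies between the finger pads; the fingertips stand 17 mm ahead of it and the grasp point (between the pads) lies 2 mm behind it; z points along the fingers, y is the direction in which the jaws open and shut (so a half turn about z gives the same grasp; the last joint's range is limited). The gripper opens to 85 mm and grips with 20 to 120 N. Pads are 22 mm wide; open, the fingers measure 114 mm over their backs; the gripper's body (76 mm by 85 mm) begins 54 mm behind the grasp point. The pads swing forward as they close: fully open they stand 13 mm farther back than shut.
Start: joints at [1.15, 0.241, 0.005, 1.335, 0, 1.571], TCP at [0.204, 0.456, 0.248] pointing down, gripper open.
Joint ranges: [-2.72, 2.72], [-1.05, 1.87], [-1.09, 1.28], [-1.99, 2.15], [-1.42, 1.44], [-3.14, 3.14]. Speed limits (rad/s): [2.79, 2.79, 3.14, 3.14, 3.14, 3.14].

INTERFACE

Orientations are given as a unit quaternion [x, y, z, w].
In Python, from workcell import readout, viewer, order gives the robot as it stands. The module is installed in compiled form; this text tells all that it offers.
- The arm moves only by the shell command python3 -m crank 'ROWS'. ROWS is text: rows parted by semicolons, each of 7 numbers parted by spaces: the shift along the tool's x, y, z in m, then the turn, a rotation vector about the tool's x, y, z in rad, then the gripper's target within -1 to 1 (shut at 1, half-way at 0, fully open at -1). A call has 1 to 20 rows; each row shifts and turns the pose as measured when the row begins, along the tool's axes as they then stand; what a row does not reach is not made up. A row lasts 1/12 s, in which the tool goes at most 41.7 mm and 7.16 degrees, less where a joint would pass 70% of its speed; a pose out of reach is approached as far as the arm can. A call with a gripper value outside its range is refused whole. The fingers move at their own pace and stop on an object; the grip force is fixed at half the most. Time passes only in rows, so rows that do not move let the fingers close. It gives the time, the measured TCP pose, the force and the opening at its end, in the units of the state.
- readout.get_obs(): the state, without advancing time (a new reading comes with each control period).
- viewer.camera(name): name is "side" or "top" or "wrist"; returns the picture (384x512x3 uint8, red, green, blue); there is no depth.
- viewer.calibration(name): a dict with "fx", "fy", "cx", "cy" (pixels), "D" ([k1, k2, p1, p2, k3] as OpenCV has them; the pictures are not rectified), "eye" and "rotation" of the camera in the world. Camera axes: x right, y down, z forward; pixel columns grow to the right and rows downward; lengths in m; the calibration is good to about 2 mm. A picture is of the moment at which its call begins: read the wrist's pose just before it. calibration takes no time and is no camera call; for the wrist camera it gives the pose at the moment of the call.
- order.job_done(): hands the job in, once; it reports no verdict.
The state is a dict: "clock": time; "joint_pos": joint angles; "joint_vel": joint speeds; "tau": joint torques, N m; "eef_pos": TCP position; "tool_rot": TCP orientation; "ft_force": force on the tool from outside, world axes, zero at the start; "ft_torque": the same for the moment, N m; "grip_width": finger opening in m.
Only numpy, scipy, OpenCV 4.12 (cv2) and the standard library are available. Lean on these libraries where they do the work, as an engineer would, in place of code of your own. Each camera call takes 0.05 s, during which the arm holds its last target. There are 200 camera calls.

## Working session

There is one attempt and no reset: what is moved stays moved. The work goes in short steps, Python scripts to look and compute and a shell command to move; the robot and the scene stay as the last step left them, time stands still between calls to the robot, and variables do not carry over. Pictures are saved under pics/ and viewed, about 8 in all and at most 12, crops included, and the job is handed in when it is done.

```bash
mkdir -p pics; cat > h.py <<'E'
from workcell import readout, viewer, order
import numpy as np, cv2
from scipy.spatial.transform import Rotation as R
def snap(n,f):
    im=viewer.camera(n); cv2.imwrite('pics/'+f,im[:,:,::-1]); return im
def ray(c,u,v):
    K=np.array([[c['fx'],0,c['cx']],[0,c['fy'],c['cy']],[0,0,1.]])
    p=cv2.undistortPoints(np.array([[[u,v]]],float),K,np.array(c['D'],float))[0,0]
    return np.array(c['eye']),np.array(c['rotation'])@np.array([p[0],p[1],1])
def onplane(c,u,v,z):
    e,d=ray(c,u,v); return e+d*(z-e[2])/d[2]
def proj(c,P):
    K=np.array([[c['fx'],0,c['cx']],[0,c['fy'],c['cy']],[0,0,1.]])
    r=np.array(c['rotation']).T; 
    return cv2.projectPoints(np.atleast_2d(P).astype(float),cv2.Rodrigues(r)[0],-r@np.array(c['eye']),K,np.array(c['D'],float))[0][:,0]
E
python3 - <<'E'
from h import *
o=readout.get_obs(); print(o)
for n in('top','side'):
    c=viewer.calibration(n); print(n,c)
a=snap('top','a.png'); 
E
```

```text
{'clock': 0.0, 'joint_pos': array([1.15001477e+00, 2.41386879e-01, 3.71291905e-03, 1.33519545e+00,
       4.04288969e-06, 1.57083818e+00]), 'joint_vel': array([-0.00186838, -0.0008941 ,  0.000556  , -0.00012197, -0.00027812,
       -0.00014069]), 'tau': array([ 9.41960243e-04, -3.72314322e+01,  2.52409011e+01,  1.71556970e-02,
        9.76553537e-06, -7.43452318e-06]), 'eef_pos': array([0.20399058, 0.45583723, 0.24742164]), 'tool_rot': array([ 2.08862434e-01,  9.77944482e-01, -1.01326699e-03, -2.18429030e-04]), 'ft_force': array([ 0.84264313, -0.69986784,  0.97076839]), 'ft_torque': array([ 0.00086254, -0.03578443,  0.06849317]), 'grip_width': 0.08530389535316128}
top {'fx': 425.12678178847034, 'fy': 425.12678178847034, 'cx': 251.0392515826937, 'cy': 186.14816632139372, 'D': array([-0.12811745,  0.        ,  0.        ,  0.        ,  0.        ]), 'eye': array([ 0.45719459, -0.03193684,  1.0990014 ]), 'rotation': array([ 0.70465206, -0.70441082,  0.05571093, -0.06455355])}
side {'fx': 445.88712351253565, 'fy': 445.88712351253565, 'cx': 251.2148825226575, 'cy': 193.43779801049135, 'D': array([0.03815153, 0.        , 0.        , 0.        , 0.        ]), 'eye': array([0.31914172, 0.59241023, 0.63972543]), 'rotation': array([-0.19997581,  0.88354671, -0.41231632,  0.09669608])}
```

View pics/a.png

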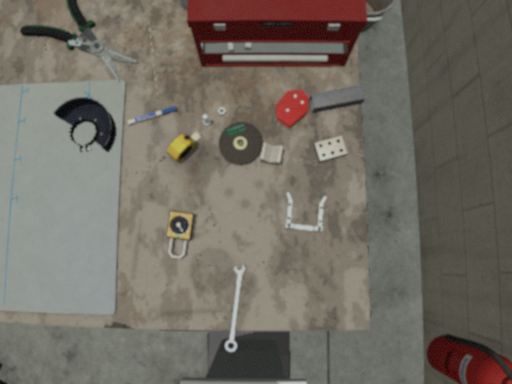

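The top view shows the lock at about (180,225) with its shackle toward (178,250), and the fixture at (306,215) with its strap toward the bottom (228). The tape is at (183,147), the V-block at (272,154) and the gauge block at (331,148).

```bash
sed -i "s/np.array(c\['rotation'\])/R.from_quat(c['rotation']).as_matrix()/" h.py
python3 - <<'E'
from h import *
c=viewer.calibration('top'); im=cv2.imread('pics/a.png')
crop=im[180:270,150:340]; cv2.imwrite('pics/b.png',cv2.resize(crop,None,fx=4,fy=4,interpolation=cv2.INTER_CUBIC))
hsv=cv2.cvtColor(im,cv2.COLOR_BGR2HSV)
m=cv2.inRange(hsv,(15,110,90),(35,255,255)); m[:200]=0;m[250:]=0;m[:,:150]=0;m[:,220:]=0
cs,_=cv2.findContours(m,0,2); k=np.vstack(cs)
b=cv2.boxPoints(cv2.minAreaRect(k)); print(b)
for p in b: print(onplane(c,*p,.03))
print('shackle',onplane(c,178,254,.015))
for p in [(289,194),(324,197),(287,227),(323,230)]: print(onplane(c,*p,.012))
E
```

```text
[[166.31877 236.10918]
 [169.74236 210.43233]
 [193.25764 213.5677 ]
 [189.83406 239.24455]]
[0.51319615 0.19532792 0.03      ]
[0.57843783 0.18851391 0.03      ]
[0.57058985 0.1280156  0.03      ]
[0.5056863  0.13530479 0.03      ]
shackle [0.46876633 0.16719029 0.015     ]
[ 0.62343696 -0.11637391  0.012     ]
[ 0.61548166 -0.2070178   0.012     ]
[ 0.53813566 -0.11019889  0.012     ]
[ 0.53021247 -0.20232529  0.012     ]
```

View pics/b.png

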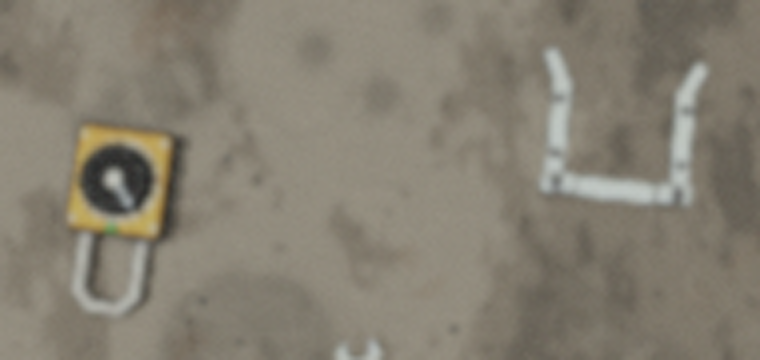

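The lock's yaw is about -0.115 rad and its centre is about (0.542, 0.162). The fixture's yaw is about -0.086 rad. The line is to the right of the shackle direction, so the dial sits on the positive side at roughly 2 notches. Next I'll go above the lock.

```bash
cat >> h.py <<'E'
def go(P,yaw,level=True):
    """tool-axis shift + rotvec from measured pose to target: tool down, tool y at world angle yaw+90deg"""
    o=readout.get_obs(); Rt=R.from_quat(o['tool_rot'])
    T=R.from_matrix(np.array([[-np.cos(yaw),-np.sin(yaw),0],[-np.sin(yaw),np.cos(yaw),0],[0,0,-1]]).T)
    # columns: x=-(cos,sin), y=(-sin,cos), z=down
    print('clock',o['clock'],'pos',o['eef_pos'].round(4),'shift',Rt.inv().apply(np.array(P)-o['eef_pos']).round(4),'rv',(Rt.inv()*T).as_rotvec().round(3),'F',o['ft_force'].round(1),'w',round(o['grip_width'],4))
E
python3 - <<'E'
from h import *
go((.50,.165,.247),-.115)
E
python3 -m crank '-.03 -.0085 0 0 0 0 -1;-.03 -.0085 0 0 0 0 -1;-.03 -.0085 0 0 0 0 -1;-.03 -.0085 0 0 0 0 -1;-.03 -.0085 0 0 0 0 -1;-.03 -.0085 0 0 0 0 -1;-.03 -.0085 0 0 0 0 -1;-.03 -.0085 0 0 0 0 -1;-.03 -.0085 0 0 0 0 -1;-.03 -.0085 0 0 0 0 -1;-.03 -.0085 0 0 0 0 -1;-.03 -.0085 0 0 0 0 -1;0 0 0 0 0 -.1 -1;0 0 0 0 0 -.1 -1;0 0 0 0 0 -.1 -1;0 0 0 0 0 0 -1'
python3 - <<'E'
from h import *
go((.542,.162,.20),-.115); c=viewer.calibration('wrist'); print(c)
snap('wrist','w1.png')
E
```

```text
clock 0.05 pos [0.204  0.4558 0.2474] shift [-0.389  -0.1445  0.0007] rv [-0.002 -0.    -0.306] F [-0.1  0.3 -0.2] w 0.0855
clock: 1.38
eef_pos: [0.5006, 0.2008, 0.2346]
tool_rot: [0.052, 0.999, -0.008, -0.009]
ft_force: [0.6, 0.7, -1.0]
grip_width: 0.0856
clock 1.3833 pos [0.5006 0.2008 0.2346] shift [-0.0458 -0.0337  0.0343] rv [-0.017 -0.018  0.01 ] F [ 0.6  0.7 -1. ] w 0.0856
{'fx': 344.53543424098837, 'fy': 344.53543424098837, 'cx': 256.82384597737655, 'cy': 195.72485586788414, 'D': array([-0.07940398,  0.        ,  0.        ,  0.        ,  0.        ]), 'eye': array([0.43605596, 0.20967932, 0.36188945]), 'rotation': array([0.73669809, 0.66485471, 0.07581262, 0.09745045])}
```

View pics/w1.png

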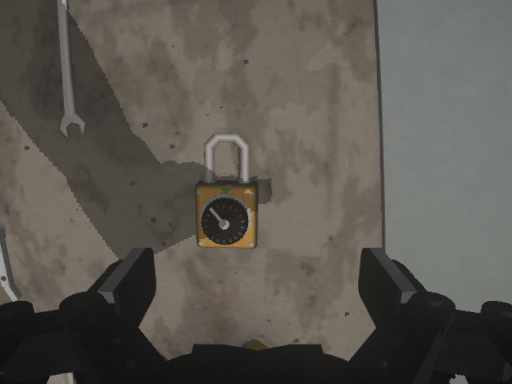

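The wrist view shows the lock with its body at x 196–258, y 181–248, the dial at (225,221), the white line running from there to (210,208), and the shackle bar at (226,137). Now I'll measure it.

```bash
cat >> h.py <<'E'
def lockfind(im,c,box,dz=0):
    """body box on top plane z=.03+dz from brass mask, im RGB"""
    hsv=cv2.cvtColor(im,cv2.COLOR_RGB2HSV); m=cv2.inRange(hsv,(12,110,60),(35,255,255))
    k=np.zeros_like(m); x0,x1,y0,y1=box; k[y0:y1,x0:x1]=m[y0:y1,x0:x1]
    k=cv2.morphologyEx(k,cv2.MORPH_OPEN,np.ones((3,3)))
    pts=np.vstack(cv2.findContours(k,0,2)[0])[:,0]
    W=np.array([onplane(c,*p,.03+dz)[:2] for p in pts]).astype(np.float32)
    r=cv2.minAreaRect(W); b=cv2.boxPoints(r); print('centre',r[0],'size',r[1])
    e=[b[1]-b[0],b[2]-b[1]]; a=[np.arctan2(v[1],v[0]) for v in e]; a=[(x+np.pi/4)%(np.pi/2)-np.pi/4 for x in a]; print('yaw',a)
    return np.array(r[0]),a[0]
E
python3 - <<'E'
from h import *
c=viewer.calibration('wrist'); im=cv2.imread('pics/w1.png')[:,:,::-1].copy()
ctr,yaw=lockfind(im,c,(185,270,170,260))
print('dial',onplane(c,225,221,.047),'bar',onplane(c,226,137,.015))
a=onplane(c,225,224,.047);b=onplane(c,210,208,.047);d=(b-a)[:2]
print('line angle rel -x:',np.arctan2(d[1],d[0])-(yaw+np.pi))
go((*ctr,.06),yaw)
E
```

```text
centre (0.5373110175132751, 0.1612316071987152) size (0.05858097970485687, 0.0647638663649559)
yaw [np.float32(-0.13387239), np.float32(-0.13387185)]
dial [0.53598499 0.16255501 0.047     ] bar [0.45877042 0.17014728 0.015     ]
line angle rel -x: -5.538089443604656
clock 1.4333 pos [0.5005 0.2009 0.2344] shift [-0.044  -0.0325  0.1743] rv [-0.017 -0.018  0.026] F [-0.1 -0.7  0. ] w 0.0854
```

The dial is at about +0.74 rad, so 2 notches. I'm taking the centre as (0.537, 0.162) and the yaw as -0.115. Descending now.

```bash
python3 -m crank '-.015 -.011 .02 -.017 -.018 .01 -1;-.015 -.011 .03 0 0 0 -1;-.014 -.011 .03 0 0 0 -1;0 0 .03 0 0 0 -1;0 0 .02 0 0 0 -1;0 0 0 0 0 0 -1;0 0 0 0 0 0 -1'
python3 - <<'E'
from h import *
go((.537,.162,.03),-.115)
E
```

```text
clock: 2.02
eef_pos: [0.5414, 0.1637, 0.1006]
tool_rot: [0.066, 0.998, 0.001, 0.002]
ft_force: [0.8, 0.2, 1.1]
grip_width: 0.0853
clock 2.0167 pos [0.5414 0.1637 0.1006] shift [ 0.0043 -0.0024  0.0706] rv [ 0.003  0.003 -0.018] F [0.8 0.2 1.1] w 0.0853
```

```bash
python3 -m crank '.003 -.002 .02 0.003 0.003 -.018 -1;.001 0 .025 0 0 0 -1;0 0 .018 0 0 0 -1;0 0 .007 0 0 0 -1;0 0 0 0 0 0 -1;0 0 0 0 0 0 0;0 0 0 0 0 0 1;0 0 0 0 0 0 1;0 0 0 0 0 0 1;0 0 0 0 0 0 1;0 0 0 0 0 0 1;0 0 0 0 0 0 1;0 0 0 0 0 0 1;0 0 0 0 0 0 1'
python3 - <<'E'
from h import *
go((.537,.162,.08),-.115)
E
```

```text
clock: 3.18
eef_pos: [0.5434, 0.1647, 0.0421]
tool_rot: [0.059, 0.998, -0.0, 0.008]
ft_force: [-0.1, -1.0, -5.1]
grip_width: 0.0586
clock 3.1833 pos [0.5434 0.1647 0.0421] shift [ 0.0055 -0.0035 -0.038 ] rv [ 0.001  0.016 -0.003] F [-0.1 -1.  -5.1] w 0.0586
```

The TCP stopped high at z = 0.042, so the grip is only on the lock's top edge. Reopening, going lower and regripping.

```bash
python3 -m crank '0 0 0 0 0 0 -1;0 0 0 0 0 0 -1;0 0 0 0 0 0 -1;0 0 0 0 0 0 -1;0 0 0 0 0 0 -1;0 0 0 0 0 0 -1'
python3 - <<'E'
from h import *
go((.537,.162,.03),-.115)
c=viewer.calibration('wrist');snap('wrist','w2.png')
E
```

```text
clock: 3.68
eef_pos: [0.5469, 0.1666, 0.0459]
tool_rot: [0.059, 0.998, 0.002, 0.012]
ft_force: [0.8, 1.1, 0.6]
grip_width: 0.0854
clock 3.6833 pos [0.5469 0.1666 0.0459] shift [ 0.0096 -0.0058  0.0157] rv [ 0.006  0.024 -0.003] F [0.8 1.1 0.6] w 0.0854
```

View pics/w2.png

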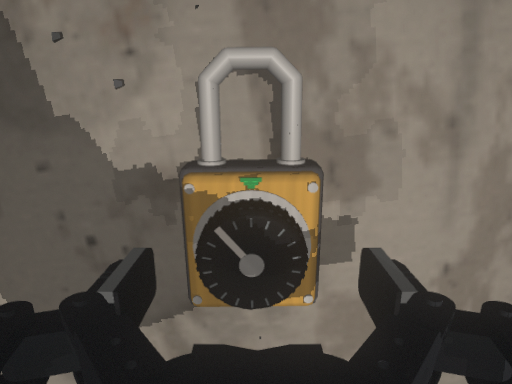

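The lock sits between the fingers: dial hub at (251,265), bar at (252,57), green mark at (251,183), line end at (218,231). Idle rows drift slowly up and forward, which I'll compensate for in the moves.

```bash
python3 - <<'E'
from h import *
c=viewer.calibration('wrist')
h=onplane(c,251,265,.047);b=onplane(c,252,57,.019);l=onplane(c,218,231,.047);g=onplane(c,251,181,.031)
print(h,b,g)
f=lambda p:np.arctan2(*(p-h)[1::-1])
yaw=f(b)%(2*np.pi)-np.pi; print('yaw',yaw,'green',f(g)%6.2832-np.pi,'line',(f(l)-f(b))%6.2832)
go((*h[:2],.028),yaw)
E
```

```text
[0.54181594 0.16465137 0.047     ] [0.46191317 0.17459134 0.019     ] [0.51153186 0.16821394 0.031     ]
yaw -0.12376503429065977 green -0.11710007480978035 line 0.7188619603753965
clock 3.7333 pos [0.547  0.1666 0.046 ] shift [ 0.0053 -0.0026  0.0178] rv [0.006 0.024 0.006] F [-0.3 -1.2  0.1] w 0.0853
```

```bash
python3 -m crank '.004 -.002 .008 0.006 0.024 .003 -1;.003 -.001 .007 0 0.002 0 -1;.001 0 .006 0 .001 0 -1;.0006 0 .001 0 .001 0 -1'
python3 - <<'E'
from h import *
go((.5410,.1646,.028),-.122)
E
```

```text
clock: 4.07
eef_pos: [0.538, 0.1646, 0.0224]
tool_rot: [0.061, 0.998, 0.0, -0.003]
ft_force: [0.3, -0.1, -0.1]
grip_width: 0.0856
clock 4.0667 pos [0.538  0.1646 0.0224] shift [-0.003   0.0004 -0.0056] rv [-0.    -0.006  0.001] F [ 0.3 -0.1 -0.1] w 0.0856
```

```bash
python3 -m crank '-.003 0 -.006 0 -.006 0 -1;0 0 0 0 0 0 -1'
python3 - <<'E'
from h import *
go((.5410,.1646,.029),-.122)
E
python3 -m crank '.0004 0 .0004 0 .001 0 0.2;.0004 0 .0004 0 .001 0 1;.0004 0 .0004 0 .001 0 1;.0004 0 .0004 0 .001 0 1;.0004 0 .0004 0 .001 0 1;.0004 0 .0004 0 .001 0 1;.0004 0 .0004 0 .001 0 1;0 0 0 0 0 0 1'
python3 - <<'E'
from h import *
go((.5410,.1646,.029),-.122)
E
```

```text
clock: 4.23
eef_pos: [0.5397, 0.1638, 0.0269]
tool_rot: [0.061, 0.998, -0.001, -0.001]
ft_force: [0.2, 0.4, -0.2]
grip_width: 0.0851
clock 4.2333 pos [0.5397 0.1638 0.0269] shift [-0.0012  0.001  -0.0021] rv [-0.002 -0.003  0.001] F [ 0.2  0.4 -0.2] w 0.0851
clock: 4.9
eef_pos: [0.5396, 0.1646, 0.0271]
tool_rot: [0.061, 0.998, 0.0, -0.002]
ft_force: [-1.0, -0.6, 1.0]
grip_width: 0.0621
clock 4.9 pos [0.5396 0.1646 0.0271] shift [-0.0014  0.0001 -0.0019] rv [ 0.    -0.003  0.001] F [-1.  -0.6  1. ] w 0.0621
```

The lock is gripped at a width of 62 mm. Lifting it and carrying it to a spot behind the fixture, where the wrist camera can see the fixture.

```bash
python3 -m crank '0 0 -.015 0 0 0 1;0 0 -.025 0 0 0 1;0 0 -.03 0 0 0 1;0 0 -.025 0 0 0 1;-.006 -.013 -.01 0 0 0 1;-.0125 -.026 0 0 0 0 1;-.0125 -.026 0 0 0 0 1;-.0125 -.026 0 0 0 0 1;-.0125 -.026 0 0 0 0 1;-.0125 -.026 0 0 0 0 1;-.0125 -.026 0 0 0 0 1;-.0125 -.026 0 0 0 0 1;-.0125 -.026 0 0 0 0 1;-.0125 -.026 0 0 0 0 1;-.0125 -.026 0 0 0 0 1;-.006 -.013 0 0 0 0 1;0 0 0 0 0 0 1;0 0 0 0 0 0 1'
python3 - <<'E'
from h import *
go((.5410,.1646,.029),-.1)
c=viewer.calibration('wrist');print(c['eye'],c['rotation']);snap('wrist','w3.png')
E
```

```text
clock: 6.4
eef_pos: [0.6167, -0.1457, 0.0885]
tool_rot: [0.058, 0.997, 0.001, -0.044]
ft_force: [0.4, 2.0, -6.4]
grip_width: 0.0625
clock 6.4 pos [ 0.6167 -0.1457  0.0885] shift [0.1054 0.2996 0.0684] rv [-0.002 -0.089 -0.016] F [ 0.4  2.  -6.4] w 0.0625
[ 0.56108974 -0.13891343  0.22008109] [0.74391908 0.66246146 0.05710606 0.06684399]
```

View pics/w3.png

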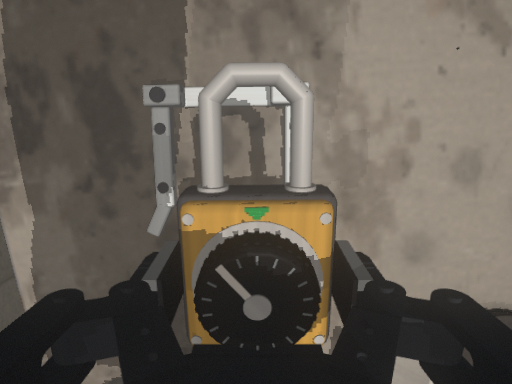

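The wrist view (fifth picture) shows the held lock. The fixture's -y stop is at (145–180, 85–106), its strap runs to about (308,96), and the -y rail is at x≈152–175. I'll zoom in on it.

```bash
python3 - <<'E'
from h import *
im=cv2.imread('pics/w3.png')[75:215,135:325]
im=cv2.convertScaleAbs(im,alpha=1.3,beta=10)
cv2.imwrite('pics/w3b.png',cv2.resize(im,None,fx=4,fy=4,interpolation=cv2.INTER_CUBIC))
E
```

```text
(no output)
```

View pics/w3b.png

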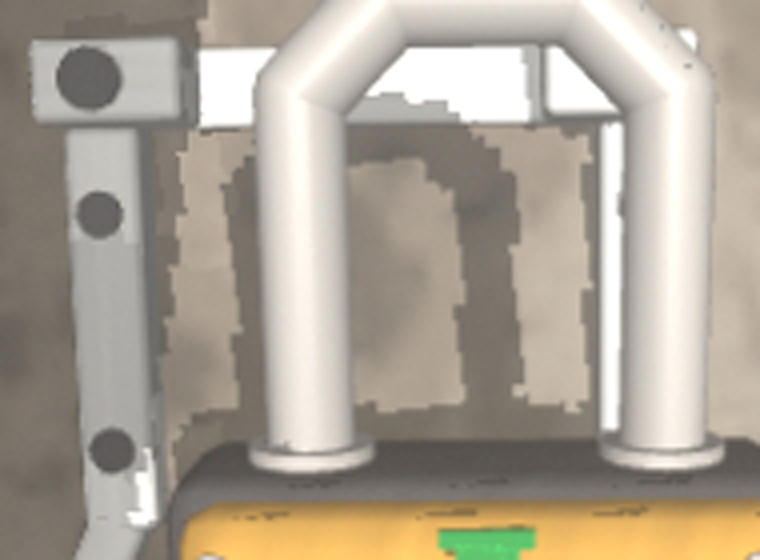

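```bash
python3 - <<'E'
from h import *
c=viewer.calibration('wrist')
q=lambda x,y,z:onplane(c,135+x/4,75+y/4,z)[:2]
A=q(180,122,.018);B=q(180,38,.018);C=q(545,112,.018)
r1=q(138,150,.010);r2=q(151,440,.010); o1=q(34,123,.018)
print('A',A,'B',B,'C',C,'rail',r1,r2,'AC',np.linalg.norm(C-A),'AB',np.linalg.norm(A-B))
d=r2-r1; print('yaw rail',np.arctan2(d[1],d[0])); d=C-A; print('yaw AC',np.arctan2(-d[0],d[1])); d=A-o1;print('yaw stop',np.arctan2(-d[0],d[1]),np.linalg.norm(d))
for yaw in(-.08,):
    ux=np.array([np.cos(yaw),np.sin(yaw)]);uy=np.array([-ux[1],ux[0]])
    print('seat A',A+.035*ux+.026*uy,'C',C+.035*ux-.026*uy,'rail y', (r1-A)@uy, (r2-A)@uy)
# held lock
h=onplane(c,257,307,readout.get_obs()['eef_pos'][2]+.02); print('hub',h)
go((.6167,-.1457,.0885),-.08)
E
```

```text
A [ 0.53875574 -0.18141134] B [ 0.52711363 -0.17972756] C [ 0.54361475 -0.12928066] rail [ 0.54115956 -0.190002  ] [ 0.58481578 -0.19473603] AC 0.0523566364127777 AB 0.011763236472761963
yaw rail -0.10801685996351333
yaw AC -0.09293978107370364
yaw stop -0.12092761713875932 0.021299311536155094
seat A [ 0.57572158 -0.15829151] C [ 0.57642503 -0.15799452] rail y -0.00837108103825725 -0.009601200398913599
hub [ 0.6197972  -0.14596836  0.10815113]
clock 6.45 pos [ 0.6162 -0.1455  0.0882] shift [-0.0005 -0.0002 -0.0004] rv [-0.002 -0.09  -0.035] F [-1.1 -0.3 -8.1] w 0.0624
```

Fixture geometry checks out: gap 52.4 mm and stop depth 11.8 mm, against a spec of 52 and 12. The seat is about (0.576, -0.159) with yaw -0.10. I'll level the tool and come above it, 8 mm behind.

```bash
python3 -m crank '.01 -.004 0 0 -.05 -.01 1;.01 -.004 0 0 -.04 -.007 1;.008 -.004 0 0 -.01 0 1;.003 0 0 0 -.003 0 1'
python3 - <<'E'
from h import *
go((.584,-.160,.027),-.10)
E
```

```text
clock: 6.78
eef_pos: [0.58, -0.1475, 0.0829]
tool_rot: [0.045, 0.999, 0.001, 0.003]
ft_force: [0.0, 1.0, -7.2]
grip_width: 0.0622
clock 6.7833 pos [ 0.58   -0.1475  0.0829] shift [-0.0048 -0.0122  0.0559] rv [0.003 0.005 0.009] F [ 0.   1.  -7.2] w 0.0622
```

```bash
python3 -m crank '-.003 -.008 .005 .003 .002 .009 1;-.002 -.006 .008 0 -.002 0 1;-.001 0 .01 0 -.002 0 1;0 0 .005 0 -.002 0 1'
python3 - <<'E'
from h import *
go((.584,-.160,.027),-.10)
E
```

```text
clock: 7.12
eef_pos: [0.5852, -0.1588, 0.0541]
tool_rot: [0.048, 0.999, 0.0, 0.005]
ft_force: [0.7, 0.5, -6.7]
grip_width: 0.0624
clock 7.1167 pos [ 0.5852 -0.1588  0.0541] shift [ 0.0013 -0.0014  0.027 ] rv [0.001 0.01  0.005] F [ 0.7  0.5 -6.7] w 0.0624
```

```bash
python3 -m crank '.001 -.001 .01 0 .008 .004 1;.0005 -.0005 .008 0 0 0 1;.0005 0 .004 0 0 0 1;.0005 0 .002 0 0 0 1'
python3 - <<'E'
from h import *
go((.584,-.160,.027),-.10)
E
```

```text
clock: 7.45
eef_pos: [0.5838, -0.1594, 0.027]
tool_rot: [0.049, 0.999, 0.001, 0.0]
ft_force: [-7.9, 3.9, 26.4]
grip_width: 0.0625
clock 7.45 pos [ 0.5838 -0.1594  0.027 ] shift [-0.0002 -0.0005  0.    ] rv [0.002 0.    0.002] F [-7.9  3.9 26.4] w 0.0625
```

The lock is on the bench at z = 0.027. I'll ease off the load and slide it home toward -x.

```bash
python3 -m crank '.003 0 -.0007 0 0 0 1;.003 0 0 0 0 0 1;.003 0 0 0 0 0 1'
python3 - <<'E'
from h import *
go((.574,-.159,.027),-.10)
E
python3 -m crank '.002 0 0 0 0 0 1;.002 0 0 0 0 0 1'
python3 - <<'E'
from h import *
go((.574,-.159,.027),-.10)
E
```

```text
clock: 7.7
eef_pos: [0.5761, -0.1586, 0.0283]
tool_rot: [0.049, 0.999, 0.001, 0.002]
ft_force: [-0.8, -0.1, -6.8]
grip_width: 0.0622
clock 7.7 pos [ 0.5761 -0.1586  0.0283] shift [ 0.0021 -0.0007  0.0013] rv [0.002 0.003 0.002] F [-0.8 -0.1 -6.8] w 0.0622
clock: 7.87
eef_pos: [0.5747, -0.1585, 0.0287]
tool_rot: [0.049, 0.999, 0.001, 0.005]
ft_force: [6.6, 0.1, -10.7]
grip_width: 0.0624
clock 7.8667 pos [ 0.5747 -0.1585  0.0287] shift [ 0.0007 -0.0006  0.0016] rv [0.002 0.01  0.002] F [  6.6   0.1 -10.7] w 0.0624
```

```bash
python3 -m crank '.002 0 .0015 0 .008 0 1;.002 0 .001 0 0 0 1;.002 0 .0005 0 0 0 1'
python3 - <<'E'
from h import *
go((.574,-.159,.027),-.10)
E
```

```text
clock: 8.12
eef_pos: [0.5747, -0.1586, 0.0281]
tool_rot: [0.049, 0.999, 0.001, 0.008]
ft_force: [7.1, 0.4, -6.5]
grip_width: 0.0626
clock 8.1167 pos [ 0.5747 -0.1586  0.0281] shift [ 0.0007 -0.0005  0.0011] rv [0.002 0.016 0.001] F [ 7.1  0.4 -6.5] w 0.0626
```

```bash
python3 -m crank '.001 0 .002 0 .016 0 1;.002 0 .002 0 .006 0 1;.003 0 .001 0 .004 0 1'
python3 - <<'E'
from h import *
go((.574,-.159,.027),-.10)
E
```

```text
clock: 8.37
eef_pos: [0.5748, -0.1587, 0.0275]
tool_rot: [0.049, 0.999, 0.001, 0.002]
ft_force: [9.6, -0.4, -7.8]
grip_width: 0.0626
clock 8.3667 pos [ 0.5748 -0.1587  0.0275] shift [ 0.0008 -0.0004  0.0005] rv [0.001 0.003 0.002] F [ 9.6 -0.4 -7.8] w 0.0626
```

```bash
python3 -m crank '.001 0 .002 0 .003 0 1;.001 0 .001 0 .002 0 1;0 0 0 0 0 0 -1;0 0 0 0 0 0 -1;0 0 0 0 0 0 -1;0 0 0 0 0 0 -1;0 0 0 0 0 0 -1;0 0 -.015 0 0 0 -1;0 0 -.02 0 0 0 -1;0 0 -.01 0 0 0 -1;0 0 0 0 0 0 -1'
python3 - <<'E'
from h import *
go((.574,-.159,.051),-.10)
snap('wrist','w4.png')
E
```

```text
clock: 9.28
eef_pos: [0.5669, -0.1585, 0.0702]
tool_rot: [0.049, 0.999, 0.001, -0.007]
ft_force: [1.1, -0.2, 0.6]
grip_width: 0.0856
clock 9.2833 pos [ 0.5669 -0.1585  0.0702] shift [-0.0074  0.0002  0.0191] rv [ 0.    -0.014  0.002] F [ 1.1 -0.2  0.6] w 0.0856
```

View pics/w4.png

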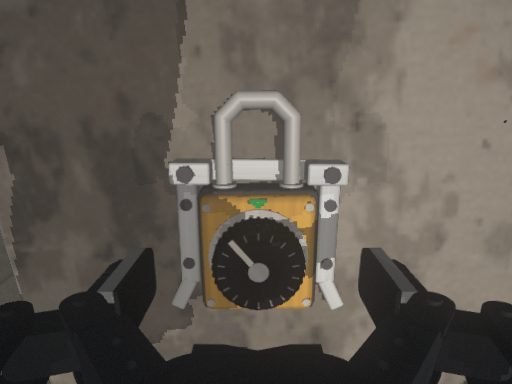

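The lock is home between the rails and against both stops: hub (258,271), line end (231,242), green mark (258,203), bar (258,98).

```bash
cat >> h.py <<'E'
def dial(hub,lend,bar,s=0):
    c=viewer.calibration('wrist')
    h=onplane(c,*hub,.047);b=onplane(c,*bar,.019);l=onplane(c,*lend,.047)
    f=lambda p:np.arctan2(*(p-h)[1::-1])
    print('hub',h.round(4),'bar',b.round(4),'dist',np.linalg.norm((b-h)[:2]),'yaw',f(b)%(2*np.pi)-np.pi,'line',(f(l)-f(b)+np.pi)%6.2832-np.pi)
    return h
E
python3 - <<'E'
from h import *
h=dial((258,271),(231,242),(258,98)); go((*h[:2],.051),-.10); print(readout.get_obs()['joint_pos'].round(3))
E
```

```text
hub [ 0.5764 -0.159   0.047 ] bar [ 0.4966 -0.1511  0.019 ] dist 0.08020239327996719 yaw -0.0987393709429325 line 0.7035840305613617
clock 9.3333 pos [ 0.5667 -0.1584  0.0695] shift [-0.01    0.0003  0.0183] rv [ 0.    -0.014  0.002] F [ 0.6 -0.1 -0.4] w 0.085
[-0.272  0.553 -0.013  1.019 -0.002 -0.173]
```

The hub matches the predicted seat and the dial is exactly 2 notches off (0.70 rad). Descending on the dial.

```bash
python3 -m crank '-.005 0 .008 0 -.01 0 -1;-.005 0 .006 0 -.003 0 -1;0 0 .003 0 0 0 -1;0 0 .001 0 0 0 -1'
python3 - <<'E'
from h import *
go((.5764,-.159,.0515),-.10)
E
```

```text
clock: 9.67
eef_pos: [0.5759, -0.1593, 0.0486]
tool_rot: [0.049, 0.999, 0.0, -0.001]
ft_force: [-0.1, 0.4, -0.1]
grip_width: 0.0859
clock 9.6667 pos [ 0.5759 -0.1593  0.0486] shift [-0.0005  0.0003 -0.0029] rv [ 0.001 -0.003  0.002] F [-0.1  0.4 -0.1] w 0.0859
```

```bash
python3 -m crank '0 0 -.003 0 0 0 0;0 0 0 0 0 0 0.2;0 0 0.0003 0 0 0 1;0 0 .0003 0 0 0 1;0 0 .0003 0 0 0 1;0 0 .0003 0 0 0 1;0 0 .0003 0 0 0 1;0 0 .0003 0 0 0 1;0 0 .0003 0 0 0 1'
python3 - <<'E'
from h import *
go((.5764,-.159,.0515),-.10)
E
```

```text
clock: 10.42
eef_pos: [0.5743, -0.1586, 0.0498]
tool_rot: [0.049, 0.999, 0.001, -0.003]
ft_force: [-1.3, -0.3, 3.3]
grip_width: 0.0424
clock 10.4167 pos [ 0.5743 -0.1586  0.0498] shift [-0.0021 -0.0001 -0.0017] rv [ 0.002 -0.007  0.002] F [-1.3 -0.3  3.3] w 0.0424
```

```bash
python3 -m crank '-.0005 0 -.0003 0 0 .08 1;0 0 0 0 0 .1 1;0 0 0 0 0 .1 1;0 0 0 0 0 .1 1;0 0 0 0 0 .1 1'
python3 - <<'E'
from h import *
go((.5764,-.159,.0510),-.10-.7)
E
```

```text
clock: 10.83
eef_pos: [0.5764, -0.1578, 0.0498]
tool_rot: [0.294, 0.956, 0.002, -0.002]
ft_force: [3.3, 3.6, -1.1]
grip_width: 0.0423
clock 10.8333 pos [ 0.5764 -0.1578  0.0498] shift [-0.0006 -0.001  -0.0012] rv [ 0.002 -0.005  0.203] F [ 3.3  3.6 -1.1] w 0.0423
```

Turned about 0.50 so far. Turning the remaining 0.20.

```bash
python3 -m crank '0 -.0005 0 0 0 .1 1;0 0 0 0 0 .08 1;0 0 0 0 0 .03 1;0 0 0 0 0 .01 1'
python3 - <<'E'
from h import *
go((.5764,-.159,.0510),-.10-.7)
E
```

```text
clock: 11.17
eef_pos: [0.5772, -0.1569, 0.0498]
tool_rot: [0.403, 0.915, 0.003, -0.002]
ft_force: [-1.0, -0.0, 1.8]
grip_width: 0.042
clock 11.1667 pos [ 0.5772 -0.1569  0.0498] shift [-0.001  -0.002  -0.0012] rv [ 0.004 -0.005 -0.029] F [-1.  -0.   1.8] w 0.042
```

```bash
python3 -m crank '0 0 0 0 0 0 -1;0 0 0 0 0 0 -1;0 0 0 0 0 0 -1;0 0 0 0 0 0 -1;0 0 0 0 0 0 -1;0 0 -.02 0 0 0 -1;0 0 -.02 0 0 0 -1;0 0 -.01 0 0 -.1 -1;0 0 0 0 0 -.1 -1;0 0 0 0 0 -.1 -1;0 0 0 0 0 -.1 -1;0 0 0 0 0 -.1 -1;0 0 0 0 0 -.1 -1;0 0 0 0 0 -.1 -1;0 0 0 0 0 0 -1'
python3 - <<'E'
from h import *
go((.5163,-.153,.1),-.10)
snap('wrist','w5.png')
E
```

```text
clock: 12.42
eef_pos: [0.5777, -0.158, 0.1016]
tool_rot: [0.045, 0.999, 0.003, -0.0]
ft_force: [0.5, -0.5, -0.4]
grip_width: 0.0853
clock 12.4167 pos [ 0.5777 -0.158   0.1016] shift [ 0.0616 -0.0007  0.0016] rv [ 0.006 -0.     0.009] F [ 0.5 -0.5 -0.4] w 0.0853
```

View pics/w5.png

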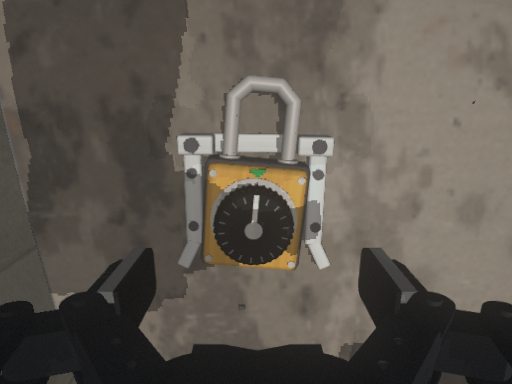

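The line now points at the green mark: hub (254,230), line end (257,197), bar (263,82). The lock has yawed slightly within the fixture's play.

```bash
python3 - <<'E'
from h import *
h=dial((254,230),(257,197),(263,82)); c=viewer.calibration('wrist')
b=onplane(c,263,82,.019); y=-.10-.06
P=b+(h-b)*.24; print('leg grip',P); go((P[0],P[1],.025),np.arctan2(*(h-b)[1::-1]))
E
```

```text
hub [ 0.579  -0.1596  0.047 ] bar [ 0.4992 -0.1467  0.019 ] dist 0.08089286555603013 yaw -0.1602150362315511 line -0.02175938071507355
leg grip [ 0.51832691 -0.1497774   0.02572   ]
clock 12.4667 pos [ 0.5778 -0.1579  0.1016] shift [0.0599 0.0021 0.0766] rv [ 0.006 -0.001  0.066] F [ 0.4 -0.5 -0.6] w 0.0852
```

```bash
python3 -m crank '.02 .001 0 .006 0 .03 -1;.025 .001 0 0 0 0 -1;.014 0 .01 0 0 0 -1;.002 0 .02 0 0 0 -1;0 0 .02 0 0 0 -1;0 0 .005 0 0 0 -1;0 0 0 0 0 0 -1'
python3 - <<'E'
from h import *
go((.5173,-.1497,.0245),-.14)
E
```

```text
clock: 13.05
eef_pos: [0.5168, -0.149, 0.0465]
tool_rot: [0.072, 0.997, -0.001, 0.002]
ft_force: [0.7, -0.9, -0.1]
grip_width: 0.0848
clock 13.05 pos [ 0.5168 -0.149   0.0465] shift [-0.0005 -0.0005  0.022 ] rv [-0.001  0.005 -0.004] F [ 0.7 -0.9 -0.1] w 0.0848
```

```bash
python3 -m crank '0 0 .01 0 .005 0 -1;0 0 .009 0 0 0 -1;0 0 .004 0 0 0 -1;0 0 .001 0 0 0 -1'
python3 - <<'E'
from h import *
go((.5173,-.1497,.0245),-.14)
E
```

```text
clock: 13.38
eef_pos: [0.5195, -0.1498, 0.0225]
tool_rot: [0.073, 0.997, -0.001, 0.002]
ft_force: [0.2, -0.3, 0.5]
grip_width: 0.0856
clock 13.3833 pos [ 0.5195 -0.1498  0.0225] shift [ 0.0021 -0.0003 -0.002 ] rv [-0.002  0.004 -0.007] F [ 0.2 -0.3  0.5] w 0.0856
```

```bash
python3 -m crank '.002 0 -.001 0 .003 0 0;0.0005 0 0 0 0 0 0.3;.0005 0 0.0003 0 0 0 1;.0004 0 .0003 0 0 0 1;0.0004 0 .0003 0 0 0 1;0.0004 0 .0003 0 0 0 1;0 0 .0003 0 0 0 1;0 0 .0003 0 0 0 1;0 0 .0003 0 0 0 1'
python3 - <<'E'
from h import *
go((.5173,-.1497,.0245),-.14)
E
```

```text
clock: 14.13
eef_pos: [0.5169, -0.1493, 0.0238]
tool_rot: [0.074, 0.997, -0.001, 0.002]
ft_force: [-1.6, 0.2, 2.8]
grip_width: 0.0426
clock 14.1333 pos [ 0.5169 -0.1493  0.0238] shift [-0.0005 -0.0003 -0.0007] rv [-0.002  0.005 -0.007] F [-1.6  0.2  2.8] w 0.0426
```

```bash
python3 -m crank '.004 0 0 0 0 -.01 1;.005 0 0.0003 0 0 -.012 1;.005 0 0.0003 0 0 -.012 1;.005 0 0.0003 0 0 -.01 1'
python3 - <<'E'
from h import *
go((.4925,-.1467,.0238),-.10)
E
```

```text
clock: 14.47
eef_pos: [0.5015, -0.1489, 0.0238]
tool_rot: [0.05, 0.999, -0.003, 0.007]
ft_force: [2.0, -1.3, 0.4]
grip_width: 0.0425
clock 14.4667 pos [ 0.5015 -0.1489  0.0238] shift [ 0.0091  0.0012 -0.0001] rv [-0.005  0.014 -0.001] F [ 2.  -1.3  0.4] w 0.0425
```

```bash
python3 -m crank '.004 0 0 0 0.012 0 1;.004 0 0.0003 0 0.002 0 1;.003 0 0.0003 0 0.002 0 1;.003 0 0 0 0.002 0 1'
python3 - <<'E'
from h import *
go((.4925,-.1467,.0238),-.10)
E
```

```text
clock: 14.8
eef_pos: [0.4923, -0.1481, 0.0247]
tool_rot: [0.049, 0.999, -0.003, 0.004]
ft_force: [10.8, -2.2, -6.8]
grip_width: 0.0424
clock 14.8 pos [ 0.4923 -0.1481  0.0247] shift [-0.      0.0014  0.0009] rv [-0.005  0.009  0.001] F [10.8 -2.2 -6.8] w 0.0424
```

```bash
python3 -m crank '.004 0 0.001 0 0.008 0 1;.004 0 0.001 0 0.004 0 1;.004 0 0.001 0 0.004 0 1'
python3 - <<'E'
from h import *
go((.4925,-.1467,.0238),-.10)
E
python3 -m crank '0 0 0 0 0 0 -1;0 0 0 0 0 0 -1;0 0 0 0 0 0 -1;0 0 0 0 0 0 -1;0 0 0 0 0 0 -1;0 0 -.02 0 0 0 -1;0 0 -.03 0 0 0 -1;-.01 0 -.03 0 0 0 -1;-.025 0 -.005 0 0 0 -1;-.025 0 0 0 0 0 -1;-.012 0 0 0 0 0 -1;0 0 0 0 0 0 -1;0 0 0 0 0 0 -1'
python3 - <<'E'
from h import *
go((.576,-.159,.1),-.10)
snap('wrist','w6.png')
E
```

```text
clock: 15.05
eef_pos: [0.492, -0.1483, 0.0242]
tool_rot: [0.047, 0.999, -0.003, 0.008]
ft_force: [8.7, -1.5, -3.3]
grip_width: 0.0422
clock 15.05 pos [ 0.492  -0.1483  0.0242] shift [-0.0003  0.0016  0.0004] rv [-0.005  0.017  0.005] F [ 8.7 -1.5 -3.3] w 0.0422
clock: 16.13
eef_pos: [0.5519, -0.1511, 0.1074]
tool_rot: [0.047, 0.999, 0.0, -0.005]
ft_force: [-1.1, 0.6, -0.3]
grip_width: 0.0854
clock 16.1333 pos [ 0.5519 -0.1511  0.1074] shift [-0.0248 -0.0056  0.0071] rv [-0.    -0.011  0.006] F [-1.1  0.6 -0.3] w 0.0854
```

View pics/w6.png

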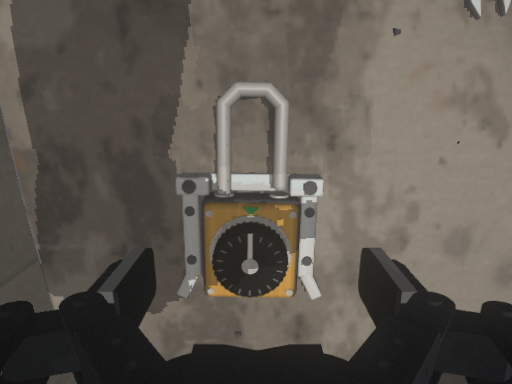

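The shackle is out, the lock is squared up against the stops, and the line is on the green mark: hub (250,267), line end (250,233), bar (253,89).

```bash
python3 - <<'E'
from h import *
h=dial((250,267),(250,233),(253,89)); go((h[0]-.006,h[1]+.0006,.029),-.105)
E
```

```text
hub [ 0.5774 -0.1579  0.047 ] bar [ 0.4751 -0.1465  0.019 ] dist 0.1029018352263427 yaw -0.11078589340763179 line 0.0113231948180319
clock 16.1833 pos [ 0.5516 -0.1511  0.1073] shift [-0.0212 -0.0043  0.078 ] rv [-0.    -0.011  0.011] F [ 0.4 -0.3 -0.4] w 0.0854
```

The bar is 102.9 mm from the hub, so the shackle is fully out (102 nominal). I'll descend and grip the body slightly toward the shackle, near the centre of mass.

```bash
python3 -m crank '-.01 -.002 .01 0 -.01 .01 -1;-.009 -.002 .02 0 -.001 0 -1;-.002 0 .02 0 0 0 -1;0 0 .01 0 0 0 -1;0 0 .002 0 0 0 -1;0 0 0 0 0 0 -1'
python3 - <<'E'
from h import *
go((.572,-.1575,.028),-.105)
E
```

```text
clock: 16.68
eef_pos: [0.5674, -0.1573, 0.0385]
tool_rot: [0.054, 0.999, 0.0, -0.003]
ft_force: [-0.9, 0.2, 0.1]
grip_width: 0.0855
clock 16.6833 pos [ 0.5674 -0.1573  0.0385] shift [-0.0046  0.0003  0.0104] rv [ 0.001 -0.005 -0.003] F [-0.9  0.2  0.1] w 0.0855
```

```bash
python3 -m crank '-.003 0 .006 0 -.005 0 -1;-.001 0 .004 0 0 0 -1;0 0 .001 0 0 0 -1;0 0 0 0 0 0 -1'
python3 - <<'E'
from h import *
go((.572,-.1575,.028),-.105)
E
python3 -m crank '0 0 .0003 0 0 0 0.2;0 0 .0003 0 0 0 1;0 0 .0003 0 0 0 1;0 0 .0003 0 0 0 1;0 0 .0003 0 0 0 1;0 0 .0003 0 0 0 1;0 0 0 0 0 0 1;0 0 0 0 0 0 1'
python3 - <<'E'
from h import *
go((.572,-.1575,.128),-.105)
E
```

```text
clock: 17.02
eef_pos: [0.571, -0.1579, 0.0267]
tool_rot: [0.054, 0.999, 0.0, 0.0]
ft_force: [0.8, -0.3, -0.2]
grip_width: 0.0853
clock 17.0167 pos [ 0.571  -0.1579  0.0267] shift [-0.001   0.0005 -0.0013] rv [ 0.001  0.    -0.004] F [ 0.8 -0.3 -0.2] w 0.0853
clock: 17.68
eef_pos: [0.5721, -0.1576, 0.0276]
tool_rot: [0.054, 0.999, 0.001, 0.002]
ft_force: [0.0, -0.3, 1.0]
grip_width: 0.0623
clock 17.6833 pos [ 0.5721 -0.1576  0.0276] shift [-0.0003  0.0003 -0.1004] rv [ 0.001  0.004 -0.004] F [ 0.  -0.3  1. ] w 0.0623
```

```bash
python3 -m crank '0 0 -.006 0 0 0 1;0 0 -.01 0 0 0 1;0 0 -.014 0 0 0 1;0 0 -.014 0 0 0 1;0 0 -.014 0 0 0 1;0 0 -.014 0 0 0 1'
python3 - <<'E'
from h import *
go((.572,-.1575,.130),-.105)
E
```

```text
clock: 18.18
eef_pos: [0.5664, -0.1561, 0.094]
tool_rot: [0.054, 0.999, 0.002, -0.007]
ft_force: [0.3, -0.3, -6.8]
grip_width: 0.0621
clock 18.1833 pos [ 0.5664 -0.1561  0.094 ] shift [-0.0052 -0.0007 -0.0361] rv [ 0.004 -0.013 -0.003] F [ 0.3 -0.3 -6.8] w 0.0621
```

```bash
python3 -m crank '0 0 -.012 0 -.008 0 1;0 0 -.01 0 -.004 0 1;0 0 -.008 0 -.001 0 1;0 0 -.004 0 0 0 1;0 0 -.002 0 0 0 1;0 0 -.001 0 0 0 1;0 0 -.001 0 0 0 1'
python3 - <<'E'
from h import *
go((.572,-.1575,.130),-.105)
E
```

```text
clock: 18.77
eef_pos: [0.5642, -0.156, 0.1357]
tool_rot: [0.054, 0.999, 0.002, -0.002]
ft_force: [-0.2, -0.3, -7.6]
grip_width: 0.062
clock 18.7667 pos [ 0.5642 -0.156   0.1357] shift [-0.0079 -0.0007  0.0057] rv [ 0.004 -0.004 -0.004] F [-0.2 -0.3 -7.6] w 0.062
```

```bash
python3 -m crank '0 0 .004 .003 -.004 0 1;0 0 .001 0 -.001 0 1;0 0 0 0 0 0 1;0 0 0 0 0 0 1'
python3 - <<'E'
from h import *
go((.572,-.1575,.128),-.105)
c=viewer.calibration('wrist'); w=snap('wrist','w7.png'); s=snap('side','s7.png')
go((.572,-.1575,.128),-.105); print(readout.get_obs()['joint_vel'].round(4))
cs=viewer.calibration('side'); u,v=proj(cs,[.55,-.155,.115])[0]; print(u,v)
u,v=int(u),int(v); a=s[max(0,v-60):v+60,max(0,u-90):u+90]
a=cv2.resize(a,(450,300),interpolation=cv2.INTER_CUBIC); b=cv2.resize(w,(400,300))[:,50:350]
cv2.imwrite('pics/m7.png',np.hstack([a,b])[:,:,::-1])
E
```

```text
clock: 19.1
eef_pos: [0.563, -0.1556, 0.128]
tool_rot: [0.054, 0.999, 0.001, -0.001]
ft_force: [-0.1, 0.4, -7.0]
grip_width: 0.0622
clock 19.1 pos [ 0.563  -0.1556  0.128 ] shift [-0.0092 -0.001   0.    ] rv [ 0.002 -0.002 -0.004] F [-0.1  0.4 -7. ] w 0.0622
clock 19.2 pos [ 0.5631 -0.1556  0.1282] shift [-0.0091 -0.0009  0.0002] rv [ 0.002 -0.002 -0.004] F [-0.  -0.2 -6.6] w 0.0624
[-0.0004 -0.0042  0.0076  0.0029  0.0003  0.0008]
308.2350536883796 148.27572172051308
```

View pics/m7.png

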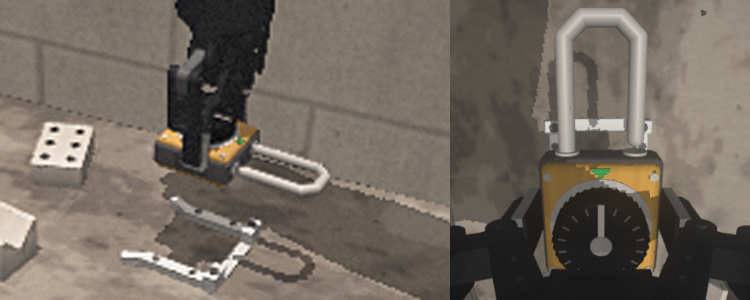

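The lock hangs above the fixture with the shackle out and the line on the green mark; hub at about (257,314) and bar at (257,22) in the full wrist picture. One numeric level check, then I'll hand in.

```bash
python3 - <<'E'
from h import *
c=viewer.calibration('wrist'); z=readout.get_obs()['eef_pos'][2]-.0274
h=onplane(c,257,313.6,z+.047)
for t in(-4,0,4):
    b=onplane(c,257,22,z+.019-.1*np.sin(np.radians(t))); print(t,np.linalg.norm((b-h)[:2]))
print(order.job_done())
E
```

```text
-4 0.0998552613626327
0 0.10136123652028381
4 0.10286721213194666
the job is handed in; nothing more can be done
None
```

The job is handed in at 19.2 s on the robot clock. The lock is held open, level and dial-up, about 10 cm above the bench, with the shackle out.

- **Grasp:** The first pinch caught only the lock's top edge, because the tool had stopped about 11 mm high. I reopened, lowered and gripped it again at 62 mm.
- **Seating:** I let the lock down behind the stops and slid it home until it pressed on them with about 9 N. The wrist camera put the dial centre at (0.576, -0.159), which matches the predicted seat.
- **Dial:** It started at +0.70 rad (2 notches). I turned it clockwise, and the line read -0.02 and then +0.01 rad from the mark. The lock yawed about 3.5° in the fixture's play and came about 2.6 mm off the stops while the dial turned. The shackle pull squared it up again.
- **Shackle:** I pulled it to its end stop. The bar then measured 102.9 mm from the dial centre, against 102 nominal.
- **Lift:** The final tool height is 0.128 m, with the tool within about 0.003 rad of vertical and the joints practically still. In the air the bar measured 101.4 mm from the dial centre, consistent with a level lock and the shackle still out. That check only resolves a few degrees of tilt.

I did not touch the tape measure, V-block or gauge block. No force reading went above about 28 N in the readings taken between moves.

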